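# Lock the column collar with the snap clip

### The arm

A 6-joint arm with a two-finger parallel gripper is mounted at the origin on the work surface. World frame = base frame: x ahead of the robot, y to its left, z up, the work surface at z = 0. Lengths are in mm, angles in degrees, forces in N, time in s.
With the tool pointing down it reaches from about 350 to 775 mm from the base axis. Payload 5.5 kg.
Tool frame: the origin (TCP) lies midway between the tips of the shut fingers; the grasp point (between the pads) lies env.pinch_z behind it (env.pinch_z is the distance from the TCP to the grasp point, in mm); z points along the fingers, y is the line along which they close (so a half turn about z gives the same grasp; the last joint's range is limited). The gripper opens to 85 mm and grips with 20 to 120 N. Pads are 22 mm wide; open, the fingers measure 114 mm over their backs; the gripper's body (76 mm by 85 mm) begins 54 mm behind the grasp point. The pads swing forward as they close: fully open they stand 13 mm farther back than shut.
Start: joints at [-77.613, 17.945, 2.641, 74.691, 0, 82.002], TCP at [200.294, -539.031, 231.323] pointing down, gripper open.
Joint ranges: [-158.12, 158.12], [-49.38, 96.58], [-58.88, 72.47], [-126.05, 133.96], [-84.25, 85.87], [-180, 180]. Speed limits (degrees/s): [147.25, 147.25, 180, 180, 180, 180].

### API

Orientations are given as a 3x3 rotation matrix whose columns are the frame's x, y, z axes.
In Python, from plant import env, imaging, order gives the robot as it stands. The module is installed in compiled form; this text tells all that it offers.
- The arm moves only by the tool servo_tool, never from a script. Its argument "deltas" is a list of rows, each a list of 7 numbers: the shift along the tool's x, y, z in mm, then the turn, a rotation vector about the tool's x, y, z in rad, then the opening, from 0 (shut) to 1 (fully open). In form: [[dx, dy, dz, wx, wy, wz, hand], ...]. A call has exactly 5 rows; each row shifts and turns the commanded pose from where the row before left it, along the tool's axes as they then stand; what a row does not reach is not made up. A row lasts 1/12 s, in which the tool goes at most 41.7 mm and 7.16 degrees, less where a joint would pass 70% of its speed; a pose out of reach is approached as far as the arm can. A call with a gripper value outside its range is refused whole. The fingers move at their own pace and stop on an object; the grip force is fixed at half the most. Time passes only in rows, so rows that do not move let the fingers close, or fill a call up. It gives the time, the measured TCP pose, the force, the opening and the grip force at its end, in the units of the state.
- env.get_obs(): the state, without advancing time (a new reading comes with each control period).
- imaging.read_camera(name): name is "side" or "top" or "wrist"; returns a dict with "image" (384x512x3 uint8, red, green, blue), "fx", "fy", "cx", "cy" (pixels), "distortion" ([k1, k2, p1, p2, k3] as OpenCV has them; the pictures are not rectified), "R" (3x3) and "t" (3): a world point X has camera coordinates R X + t. Camera axes: x right, y down, z forward; pixel columns grow to the right and rows downward; lengths in mm; the calibration is good to about 2 mm. A picture is of the moment at which its call begins. There is no depth.
- order.close_job(): hands the job in; it is judged then, once.
The state is a dict: "clock": time; "q": joint angles; "dq": joint speeds; "joint_torque": joint torques, N m; "eef_pos": TCP position; "tcp_rot": TCP orientation; "ft_force": force on the tool from outside, world axes, zero at the start; "wrist_torque": the same for the moment, N m; "grip_width": finger opening in mm; "grasp_force": force on a finger pad.
Only numpy, scipy, OpenCV 4.12 (cv2) and the standard library are available. Lean on these libraries where they do the work, as an engineer would, in place of code of your own. Each camera call takes 0.05 s, during which the arm holds its last target. There are 200 camera calls.

### The job

Take the loose orange clip and push it down, legs astride, over the glass column that has the blue collar, on bare glass at least a finger's width short of the collar, until its legs snap past the glass and it sits fully home and upright. Then slide the clip along the glass so that it drives the blue collar home against the metal end block, keep it pressed against the collar there with about 10 N for a second to seat the seal (never over 20 N on the collar), and let go, leaving it clipped on and touching the collar. Be gentle with the glass (never push with more than 25 N) and leave the other things on the bench alone.

Things in the scene. Friction and masses are not known exactly. Their poses are not given: they have to be found in the camera images.
- clip: Loose orange spring clip, 75 g, 22 mm long (x), 44 mm wide (y), 75 mm tall, standing on its two legs. Origin on the axis of its 32 mm bore, which runs along its x; z up. From the origin: feet 22 mm below, top plate 18.5 to 23.5 mm above, grip fin on the plate 23.5 to 53.5 mm above. Either end may face the collar.
- clip_fin (a point): Middle of the clip's grip fin, 38.5 mm above the clip's origin. The fin is 22 mm along x, 14 mm thick along y, 30 mm tall, and part of the rigid top: pinch it across y and push down on it.
- clip_beads (a point): Midpoint between the two beads inside the clip's sprung legs, 11 mm below the clip's origin. The beads are 24 mm apart, slack. They touch the glass when the clip's origin is about 22 mm above the column axis and pass its widest point at 11 mm; the bore seats at 0. It takes 7 to 16 N of push to snap over; then the push drops, then rises steeply at the seat.
- holder: Column holder with the blue collar, fixed: white base 230 x 76 x 12 mm, white post at its -x end (inner face at x = -79 mm, 76 mm tall), aluminium end block at its +x end (76 mm tall, 34 mm long; set by hand, inner face anywhere from x = 60 to 74 mm, not measured), glass column between. Origin: centre of the base's underside, on the bench; x along the column towards the collar, z up.
- column_mid (a point): Point on the axis of the level, clear glass column (32 mm diameter, white filling), 55 mm above the holder's origin; same axes as the holder.
- collar: Blue collar, a ring of 46 mm diameter and 14 mm thickness around the glass; 3 N of friction to slide, stays where it is left (the snapped-on clip itself drags 2 to 3 N). Origin: centre, on the column axis, of its free face, which the clip pushes on; axes as the holder. It starts 10 to 30 mm short of the end block; where it meets the block it stops hard: find that by feel.
- holder_done: Neighbouring holder, same size, fixed, with a white collar and a grey clip already fitted as it should be. Nothing to do there. Origin and axes as for the holder.
- amber_bottle: Bystander: amber glass bottle, blue cap, 70 mm diameter, 170 mm tall. Origin at its foot.
- clear_bottle: Bystander: clear bottle, white cap, 76 mm diameter, 150 mm tall. Origin at its foot.
- beaker: Bystander: glass beaker, 66 mm diameter, 85 mm tall. Origin at its foot.
- jar: Bystander: small jar, 56 mm diameter, 60 mm tall. Origin at its foot.
- screwdriver: Bystander: screwdriver lying on the bench. Origin at the underside of its middle.
- cuvette_rack: Bystander: blue cuvette rack 70 x 150 x 52 mm. Origin at the centre of its underside.
Things that resemble listed ones, but are neither listed nor needed, are in the scene too. Several things look just like the clip: the one meant starts nearest to the robot's base. Leave any red look-alike of the holder alone.

How it is judged:
By the outcome, as a careful person would: the job done as asked, in the order asked, and still so for the second after the job is handed in, with the robot touching nothing.
It also fails if it takes over 64 s, if anything falls off the work surface, if the arm or the gripper's body presses on something with over 40 N, if the wrist force passes 120 N, or if a joint passes its speed limit or range.

## Working session

There is one attempt and no reset: what is moved stays moved. The work goes in short steps, Python scripts to look and compute and a tool call to move; the robot and the scene stay as the last step left them, time stands still between calls to the robot, and variables do not carry over. Pictures are saved under pics/ and viewed, at most 10 in all, crops included, and the job is handed in when it is done.

Besides the shell and the picture viewer there is one more tool, called by a JSON object that holds its "fn" and its "kwargs". servo_tool: Moves the arm, as the interface text tells. Its arguments: {"type":"object","properties":{"deltas":{"type":"array"}},"required":["deltas"]}

```bash
mkdir -p pics; cat > h.py <<'E'
import numpy as np, cv2, pickle
from plant import env, imaging, order
def snap(name,fn):
    c=imaging.read_camera(name); pickle.dump(c,open(f'pics/{fn}.pkl','wb'))
    cv2.imwrite(f'pics/{fn}.png',c['image'][:,:,::-1]); return c
def load(fn): return pickle.load(open(f'pics/{fn}.pkl','rb'))
def K(c): return np.array([[c['fx'],0,c['cx']],[0,c['fy'],c['cy']],[0,0,1.]])
def ray(c,uv):
    p=cv2.undistortPoints(np.array([[uv]],float),K(c),np.array(c['distortion'],float))[0,0]
    R=np.array(c['R']);t=np.array(c['t']); d=R.T@np.array([p[0],p[1],1]); return -R.T@t, d/np.linalg.norm(d)
def onz(c,uv,z):
    o,d=ray(c,uv); return o+d*(z-o[2])/d[2]
def tri(obs):
    A=np.zeros((3,3));b=np.zeros(3);rs=[ray(c,uv) for c,uv in obs]
    for o,d in rs: M=np.eye(3)-np.outer(d,d);A+=M;b+=M@o
    X=np.linalg.solve(A,b); return X,[round(float(np.linalg.norm((np.eye(3)-np.outer(d,d))@(X-o))),2) for o,d in rs]
def proj(c,X):
    return cv2.projectPoints(np.array(X,float).reshape(-1,3),cv2.Rodrigues(np.array(c['R'],float))[0],np.array(c['t'],float),K(c),np.array(c['distortion'],float))[0][:,0]
E
python3 - <<'E'
from h import *
ims=[]
for n in ['side','top','wrist']:
    c=snap(n,n+'0'); print(n,np.round(-np.array(c['R']).T@np.array(c['t'])),c['fx'])
o=env.get_obs(); print(env.pinch_z,{k:np.round(v,2).tolist() for k,v in o.items()})
E
```

```text
side [ 381. -781.  892.] 414.66224424291
top [ 286.   36. 1325.] 348.20026743325724
wrist [ 278. -510.  373.] 271.21552809914664
18.700000000000003 {'clock': 0.15, 'q': [-77.61, 17.98, 2.59, 74.69, 0.0, 82.0], 'dq': [0.01, -0.18, 0.2, -0.03, -0.05, 0.04], 'joint_torque': [0.0, -48.11, 29.88, 0.01, -0.0, -0.0], 'eef_pos': [200.2, -538.61, 230.6], 'tcp_rot': [[0.94, 0.35, -0.0], [0.35, -0.94, 0.0], [0.0, -0.0, -1.0]], 'ft_force': [0.65, -0.18, 0.01], 'wrist_torque': [0.04, -0.01, -0.01], 'grasp_force': 0.0, 'grip_width': 85.4}
```

View pics/side0.png

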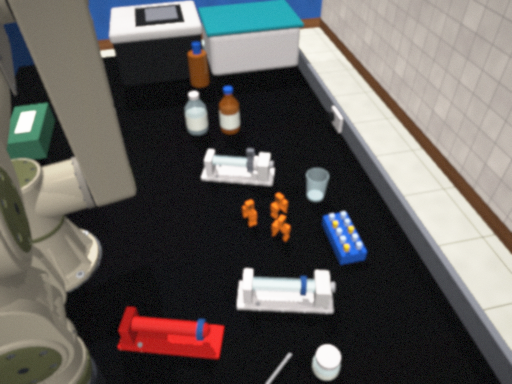

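View pics/top0.png

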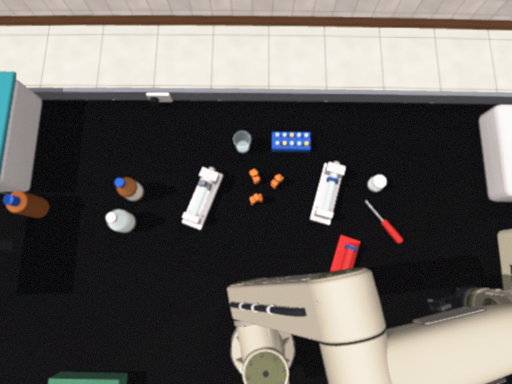

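Side view: clips at (249,212), (279,205) and (281,228), blue-collar holder around (287,291), done holder (238,167), red look-alike (170,335). Top view: clips at (256,198), (254,175) and (277,181), holder (327,193). The base is at roughly (262,350) in the top view, so the nearest clip is top (256,198) / side (249,212). I'll check that in a close crop.

```bash
python3 - <<'E'
from h import *
s=load('side0');t=load('top0')
for n,uv in dict(a=(256,198),b=(254,175),c=(277,181)).items():
    p=onz(t,uv,40); print(n,p.round(),np.hypot(p[0],p[1]).round(), proj(s,p).round())
def crop(c,x,y,w,h,k): return cv2.resize(c['image'][y:y+h,x:x+w,::-1],None,fx=k,fy=k,interpolation=cv2.INTER_CUBIC)
a=crop(s,230,185,70,60,5.7)[:300,:395]; b=crop(t,235,160,70,60,5.7)[:300,:395]
d=crop(s,230,260,110,60,3.6)[:300,:395]; e=crop(t,295,155,66,75,4)[:300,:395]
def pad(i): o=np.zeros((300,400,3),np.uint8); o[:i.shape[0],:i.shape[1]]=i; return o
cv2.imwrite('pics/c1.png',np.vstack([np.hstack([pad(a),pad(b)]),np.hstack([pad(d),pad(e)])]))
E
```

```text
a [539.  27.  40.] 540.0 [[249. 211.]]
b [628.  36.  40.] 629.0 [[279. 204.]]
c [606. -52.  40.] 608.0 [[279. 228.]]
```

View pics/c1.png

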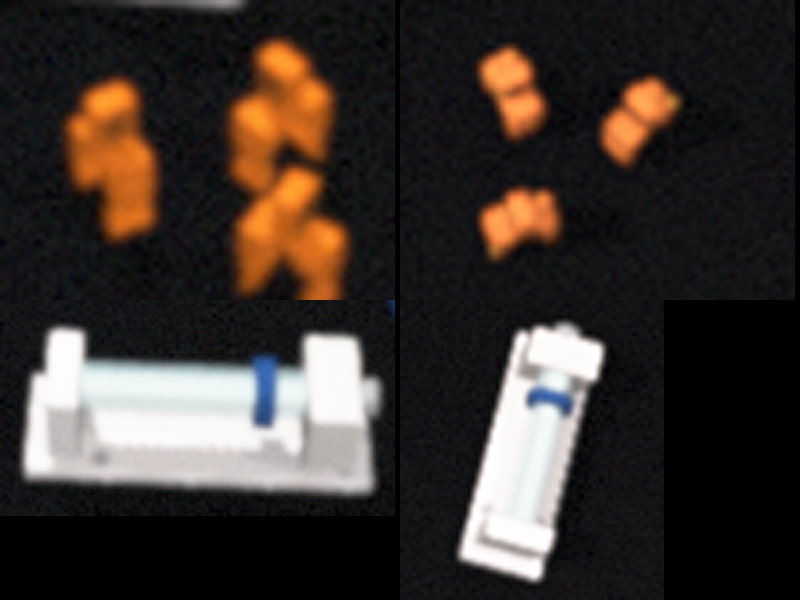

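The top-right panel shows clip a at crop (520,222), i.e. top pixel (256,198). It is 540 mm from the base against 608 and 629 for the others, so it is the one meant. The holder's collar end points away from the robot. Next I bring the wrist camera over it.

```bash
cat >> h.py <<'E'
def rows(p1,yaw1,n,rnd=1):
    "rows from measured pose to p1,yaw1 (tool down), world straight line"
    o=env.get_obs();R=np.array(o['tcp_rot']);p0=np.array(o['eef_pos']);y0=np.arctan2(R[1,0],R[0,0])
    dy=np.radians(yaw1)-y0; dy=(dy+np.pi)%(2*np.pi)-np.pi if abs(dy)>np.pi*1.01 else dy
    s=(np.array(p1)-p0)/n; w=-round(dy/n,3); y=y0; print('from',p0.round(1),np.degrees(y0).round(2))
    for i in range(n):
        x=np.array([np.cos(y),np.sin(y),0]);yy=np.array([np.sin(y),-np.cos(y),0])
        print([round(float(x@s),rnd),round(float(yy@s),rnd),round(float(-s[2]),rnd),0,0,w,1],end=',\n' if i%5==4 else ','); y-=w
E
python3 - <<'E'
from h import *
c=load('wrist0'); print(np.round(c['R'],3)); cv2.imwrite('pics/w.png',c['image'][:,:,::-1])
rows((590,25,190),200,30,0)
E
```

```text
[[ 0.348 -0.937 -0.002]
 [-0.888 -0.331  0.321]
 [-0.302 -0.11  -0.947]]
from [ 200.2 -538.6  230.6] 20.39
[19.0, -13.0, 1.0, 0, 0, np.float64(-0.104), 1],[20.0, -11.0, 1.0, 0, 0, np.float64(-0.104), 1],[21.0, -9.0, 1.0, 0, 0, np.float64(-0.104), 1],[22.0, -7.0, 1.0, 0, 0, np.float64(-0.104), 1],[22.0, -4.0, 1.0, 0, 0, np.float64(-0.104), 1],
[23.0, -2.0, 1.0, 0, 0, np.float64(-0.104), 1],[23.0, 0.0, 1.0, 0, 0, np.float64(-0.104), 1],[23.0, 3.0, 1.0, 0, 0, np.float64(-0.104), 1],[22.0, 5.0, 1.0, 0, 0, np.float64(-0.104), 1],[22.0, 7.0, 1.0, 0, 0, np.float64(-0.104), 1],
[21.0, 10.0, 1.0, 0, 0, np.float64(-0.104), 1],[20.0, 12.0, 1.0, 0, 0, np.float64(-0.104), 1],[18.0, 14.0, 1.0, 0, 0, np.float64(-0.104), 1],[17.0, 15.0, 1.0, 0, 0, np.float64(-0.104), 1],[15.0, 17.0, 1.0, 0, 0, np.float64(-0.104), 1],
[13.0, 19.0, 1.0, 0, 0, np.float64(-0.104), 1],[11.0, 20.0, 1.0, 0, 0, np.float64(-0.104), 1],[9.0, 21.0, 1.0, 0, 0, np.float64(-0.104), 1],[7.0, 22.0, 1.0, 0, 0, np.float64(-0.104), 1],[5.0, 22.0, 1.0, 0, 0, np.float64(-0.104), 1],
[2.0, 23.0, 1.0, 0, 0, np.float64(-0.104), 1],[-0.0, 23.0, 1.0, 0, 0, np.float64(-0.104), 1],[-2.0, 23.0, 1.0, 0, 0, np.float64(-0.104), 1],[-5.0, 22.0, 1.0, 0, 0, np.float64(-0.104), 1],[-7.0, 22.0, 1.0, 0, 0, np.float64(-0.104), 1],
[-9.0, 21.0, 1.0, 0, 0, np.float64(-0.104), 1],[-11.0, 20.0, 1.0, 0, 0, np.float64(-0.104), 1],[-13.0, 18.0, 1.0, 0, 0, np.float64(-0.104), 1],[-15.0, 17.0, 1.0, 0, 0, np.float64(-0.104), 1],[-17.0, 15.0, 1.0, 0, 0, np.float64(-0.104), 1],
```

View pics/w.png

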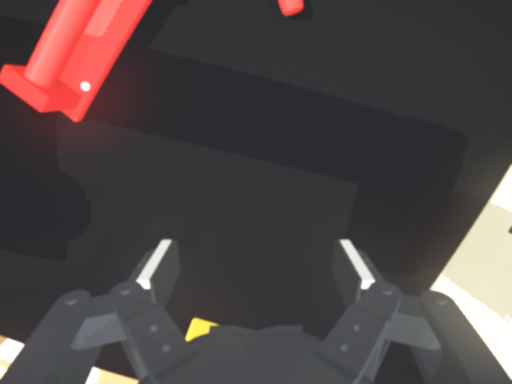

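The wrist view shows the camera looking back toward the fingers (tips at (165,245) and (345,245)), with image up along tool +x. The red decoy is at top left. Now moving.

{"fn": "servo_tool", "kwargs": {"deltas": [[19,-13,1,0,0,-0.104,1],[20,-11,1,0,0,-0.104,1],[21,-9,1,0,0,-0.104,1],[22,-7,1,0,0,-0.104,1],[22,-4,1,0,0,-0.104,1]]}}

```text
clock: 0.57
eef_pos: [265.8, -444.1, 225.9]
tcp_rot: [[0.637, 0.771, -0.0], [0.771, -0.637, 0.001], [0.0, -0.001, -1.0]]
ft_force: [-0.1, 1.1, -0.1]
grip_width: 85.3
grasp_force: 0.0
```

{"fn": "servo_tool", "kwargs": {"deltas": [[23,-2,1,0,0,-0.104,1],[23,0,1,0,0,-0.104,1],[23,3,1,0,0,-0.104,1],[22,5,1,0,0,-0.104,1],[22,7,1,0,0,-0.104,1]]}}

```text
clock: 0.98
eef_pos: [330.9, -349.5, 221.0]
tcp_rot: [[0.169, 0.986, -0.0], [0.986, -0.169, 0.0], [0.0, -0.0, -1.0]]
ft_force: [0.3, 0.7, -0.2]
grip_width: 85.6
grasp_force: 0.0
```

{"fn": "servo_tool", "kwargs": {"deltas": [[21,10,1,0,0,-0.104,1],[20,12,1,0,0,-0.104,1],[18,14,1,0,0,-0.104,1],[17,15,1,0,0,-0.104,1],[15,17,1,0,0,-0.104,1]]}}

```text
clock: 1.4
eef_pos: [396.6, -255.4, 216.1]
tcp_rot: [[-0.343, 0.939, -0.0], [0.939, 0.343, 0.0], [0.0, -0.0, -1.0]]
ft_force: [0.6, -0.0, 0.4]
grip_width: 85.7
grasp_force: 0.0
```

{"fn": "servo_tool", "kwargs": {"deltas": [[13,19,1,0,0,-0.104,1],[11,20,1,0,0,-0.104,1],[9,21,1,0,0,-0.104,1],[7,22,1,0,0,-0.104,1],[5,22,1,0,0,-0.104,1]]}}

```text
clock: 1.82
eef_pos: [462.2, -161.7, 211.0]
tcp_rot: [[-0.764, 0.645, -0.0], [0.645, 0.764, 0.0], [0.0, -0.0, -1.0]]
ft_force: [0.7, -0.1, -0.3]
grip_width: 85.1
grasp_force: 0.0
```

{"fn": "servo_tool", "kwargs": {"deltas": [[2,23,1,0,0,-0.104,1],[0,23,1,0,0,-0.104,1],[-2,23,1,0,0,-0.104,1],[-5,22,1,0,0,-0.104,1],[-7,22,1,0,0,-0.104,1]]}}

```text
clock: 2.23
eef_pos: [527.3, -67.4, 206.0]
tcp_rot: [[-0.984, 0.18, -0.001], [0.18, 0.984, -0.0], [0.0, -0.0, -1.0]]
ft_force: [-0.0, 0.4, 0.4]
grip_width: 85.0
grasp_force: 0.0
```

{"fn": "servo_tool", "kwargs": {"deltas": [[-9,21,1,0,0,-0.104,1],[-11,20,1,0,0,-0.104,1],[-13,18,1,0,0,-0.104,1],[-15,17,1,0,0,-0.104,1],[-17,15,1,0,0,-0.104,1]]}}

```text
clock: 2.65
eef_pos: [591.0, 26.2, 200.8]
tcp_rot: [[-0.943, -0.333, -0.001], [-0.333, 0.943, -0.0], [0.001, 0.0, -1.0]]
ft_force: [-0.6, 0.5, 0.6]
grip_width: 85.5
grasp_force: 0.0
```

```bash
python3 - <<'E'
from h import *
c=snap('wrist','w1'); o=env.get_obs(); print(o['eef_pos'],np.round(o['tcp_rot'],3),np.round(o['q']),o['clock'],o['ft_force'],o['wrist_torque'])
E
```

```text
[593.11793359  29.13146389 200.43412374] [[-0.94  -0.34   0.001]
 [-0.34   0.94   0.002]
 [-0.002  0.002 -1.   ]] [ -5.  21.   2.  71.   0. -25.] 2.7 [2.74199478 1.71676605 0.77854158] [ 0.04867413 -0.16857353  0.00696623]
```

View pics/w1.png

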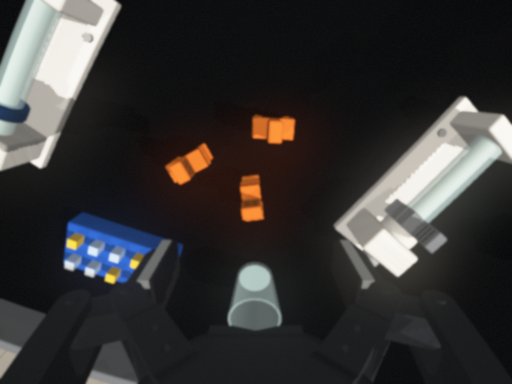

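The wrist view shows the target clip at (274,128), nearest the robot (image top). The other two are at (190,165) and (251,198), the holder is top left with its collar at (12,112), and the beaker is at (255,295). I move in for a closer second view.

{"fn": "servo_tool", "kwargs": {"deltas": [[6,-1,12,0,0,0,1],[6,-1,12,0,0,0,1],[6,-1,12,0,0,0,1],[6,-1,12,0,0,0,1],[0,0,0,0,0,0,1]]}}

```text
clock: 3.12
eef_pos: [566.6, 13.3, 150.5]
tcp_rot: [[-0.945, -0.327, -0.006], [-0.327, 0.945, 0.0], [0.005, 0.002, -1.0]]
ft_force: [-1.4, -0.0, -0.8]
grip_width: 85.6
grasp_force: 0.0
```

```bash
python3 - <<'E'
from h import *
c=snap('wrist','w2'); o=env.get_obs(); print(o['eef_pos'],o['clock'],o['ft_force'])
a=load('w1')
def cr(c,x,y): return cv2.resize(c['image'][y:y+85,x:x+113,::-1],(395,298),interpolation=cv2.INTER_CUBIC)
p=proj(c,onz(a,(274,128),60))[0]; print(p)
x,y=int(p[0])-56,max(0,int(p[1])-42); print(x,y)
cv2.imwrite('pics/c2.png',np.hstack([cr(a,218,86),cr(c,x,y)]))
E
```

```text
[567.82145011  13.43682802 151.91818784] 3.1667 [ 0.1250325  -0.01969087  0.3957508 ]
[281.31343851 165.95165222]
225 123
```

View pics/c2.png

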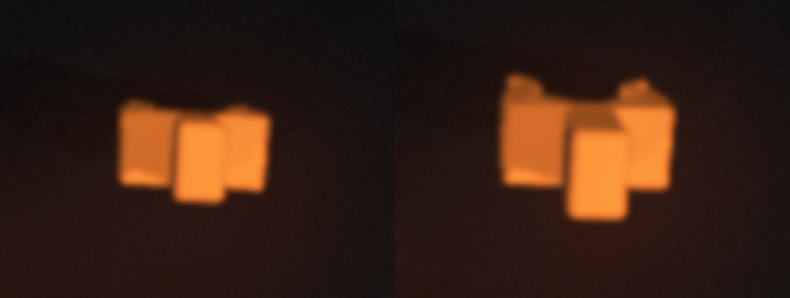

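The crops show the upright clip: fin top face centred at crop (200,162) left and (204,174) right, with the plate spanning both sides.

```bash
python3 - <<'E'
from h import *
a=load('w1');c=load('w2')
s=395/113
def A(x,y): return ((x+.5)/s-.5+218,(y+.5)/s-.5+86)
def C(x,y): return ((x-395+.5)/s-.5+225,(y+.5)/s-.5+123)
X,e=tri([(a,A(200,162)),(c,C(599,174.5))]); print('fin top',X.round(1),e)
for n,z in(('a',75.5),('c',75.5)):
  f,cam,P=(A,a,[(178,122),(224,124),(222,202),(176,200)]) if n=='a' else (C,c,[(575,130),(627,131),(625,219),(568,218)])
  q=[onz(cam,f(*p),z)[:2] for p in P]; q=np.array(q); x=(q[0]+q[1]-q[2]-q[3])/2; y=(q[1]+q[2]-q[0]-q[3])/2
  print(n,q.mean(0).round(1),'len',np.linalg.norm(x).round(1),np.linalg.norm(y).round(1),'yaw x',np.degrees(np.arctan2(x[1],x[0])).round(1),'yaw y',np.degrees(np.arctan2(y[1],y[0])).round(1))
for f,cam,P in ((A,a,[(122,184),(266,190)]),(C,c,[(505,186),(667,189)])):
  q=[onz(cam,f(*p),45.5)[:2] for p in P]; d=q[1]-q[0]; print('plate far edge',np.linalg.norm(d).round(1),np.degrees(np.arctan2(d[1],d[0])).round(1))
# holder in w1/top/side: try rough column ends from crop c1
t=load('top0');sd=load('side0')
S=lambda x,y:((x+.5)/3.6-.5+230,(y-300+.5)/3.6-.5+260)
T=lambda x,y:((x-400+.5)/4-.5+295,(y-300+.5)/4-.5+155)
print('collar',tri([(sd,S(264,391)),(t,T(548,400))]))
print('base corners top z12 ',[onz(t,T(*p),12)[:2].round() for p in [(461,558),(540,578)]])
print('base corners side z12 ',[onz(sd,S(*p),12)[:2].round() for p in [(25,475),(372,488)]])
E
```

```text
fin top [538.6  28.   73.6] [0.11, 0.11]
a [538.6  27.7] len 21.6 12.9 yaw x -160.8 yaw y 107.1
c [538.3  27.7] len 21.7 13.0 yaw x -161.9 yaw y 108.0
plate far edge 45.2 107.1
plate far edge 44.1 108.0
collar (array([ 608.69272926, -255.51847527,   57.96882216]), [0.36, 0.36])
base corners top z12  [array([ 465., -178.]), array([ 447., -253.])]
base corners side z12  [array([ 446., -254.]), array([ 667., -315.])]
```

{"fn": "servo_tool", "kwargs": {"deltas": [[6,6,8,0,0,0.014,1],[6,6,14,0,0,0,1],[6,6,14,0,0,0,1],[5,5,12,0,0,0,1],[0,0,6,0,0,0,1]]}}

```text
clock: 3.58
eef_pos: [539.0, 28.6, 98.6]
tcp_rot: [[-0.949, -0.315, -0.002], [-0.315, 0.949, 0.0], [0.002, 0.001, -1.0]]
ft_force: [-0.9, 0.1, -0.3]
grip_width: 85.5
grasp_force: 0.0
```

{"fn": "servo_tool", "kwargs": {"deltas": [[0,0,12,0,0,0,1],[0,0,12,0,0,0,1],[0,0,9,0,0,0,1],[0,0,6,0,0,0,1],[0,0,2,0,0,0,1]]}}

```text
clock: 4.0
eef_pos: [540.4, 27.8, 57.7]
tcp_rot: [[-0.949, -0.315, -0.001], [-0.315, 0.949, -0.0], [0.001, 0.0, -1.0]]
ft_force: [0.0, -0.5, 0.6]
grip_width: 85.3
grasp_force: 0.0
```

```bash
python3 - <<'E'
from h import *
c=snap('wrist','w3');o=env.get_obs(); print(o['eef_pos'],np.round(o['tcp_rot'],3),o['clock'],o['ft_force'])
E
```

```text
[540.33708217  27.88631389  57.73937255] [[-0.949 -0.315 -0.001]
 [-0.315  0.949 -0.   ]
 [ 0.001  0.    -1.   ]] 4.05 [ 0.21283083  0.84624653 -0.25703758]
```

{"fn": "servo_tool", "kwargs": {"deltas": [[1,0,4,0,0,0,1],[0.5,0,4,0,0,0,1],[0,0,0,0,0,0,0.5],[0,0,0,0,0,0,0],[0,0,0,0,0,0,0]]}}

```text
clock: 4.47
eef_pos: [539.0, 27.4, 50.5]
tcp_rot: [[-0.949, -0.315, 0.0], [-0.315, 0.949, -0.0], [-0.0, -0.0, -1.0]]
ft_force: [-0.1, 1.0, -0.7]
grip_width: 51.7
grasp_force: 0.0
```

{"fn": "servo_tool", "kwargs": {"deltas": [[0,0,0,0,0,0,0],[0,0,0,0,0,0,0],[0,0,0,0,0,0,0],[0,0,0,0,0,0,0],[0,0,0,0,0,0,0]]}}

```text
clock: 4.88
eef_pos: [539.1, 27.5, 50.5]
tcp_rot: [[-0.949, -0.315, 0.001], [-0.315, 0.949, -0.0], [-0.0, -0.0, -1.0]]
ft_force: [-0.0, -0.6, 1.5]
grip_width: 13.0
grasp_force: 60.3
```

{"fn": "servo_tool", "kwargs": {"deltas": [[0,0,0,0,0,0,0],[0,0,0,0,0,0,0],[0,0,0,0,0,0,0],[0,0,0,0,0,0,0],[0,0,0,0,0,0,0]]}}

```text
clock: 5.3
eef_pos: [539.1, 27.4, 50.5]
tcp_rot: [[-0.949, -0.315, 0.0], [-0.315, 0.949, -0.0], [-0.0, -0.0, -1.0]]
ft_force: [-1.0, 0.7, 4.2]
grip_width: 13.1
grasp_force: 60.5
```

{"fn": "servo_tool", "kwargs": {"deltas": [[0,0,-5,0,0,0,0],[0,0,-20,0,0,0,0],[0,0,-30,0,0,0,0],[0,0,-30,0,0,0,0],[0,0,-25,0,0,0,0]]}}

```text
clock: 5.72
eef_pos: [538.6, 27.5, 161.8]
tcp_rot: [[-0.949, -0.315, -0.0], [-0.315, 0.949, -0.0], [0.0, 0.0, -1.0]]
ft_force: [0.7, -0.7, -0.3]
grip_width: 13.1
grasp_force: 60.0
```

```bash
python3 - <<'E'
from h import *
rows((585,-180,160),164.6,10,0)
E
```

```text
from [538.6  27.5 161.8] -161.66
[2.0, -21.0, 0.0, 0, 0, np.float64(0.059), 1],[1.0, -21.0, 0.0, 0, 0, np.float64(0.059), 1],[-0.0, -21.0, 0.0, 0, 0, np.float64(0.059), 1],[-2.0, -21.0, 0.0, 0, 0, np.float64(0.059), 1],[-3.0, -21.0, 0.0, 0, 0, np.float64(0.059), 1],
[-4.0, -21.0, 0.0, 0, 0, np.float64(0.059), 1],[-5.0, -21.0, 0.0, 0, 0, np.float64(0.059), 1],[-7.0, -20.0, 0.0, 0, 0, np.float64(0.059), 1],[-8.0, -20.0, 0.0, 0, 0, np.float64(0.059), 1],[-9.0, -19.0, 0.0, 0, 0, np.float64(0.059), 1],
```

{"fn": "servo_tool", "kwargs": {"deltas": [[2,-21,0,0,0,0.059,0],[1,-21,0,0,0,0.059,0],[0,-21,0,0,0,0.059,0],[-2,-21,0,0,0,0.059,0],[-3,-21,0,0,0,0.059,0]]}}

```text
clock: 6.13
eef_pos: [561.8, -76.1, 160.1]
tcp_rot: [[-1.0, -0.023, -0.001], [-0.023, 1.0, 0.0], [0.001, 0.0, -1.0]]
ft_force: [0.3, 0.6, -0.9]
grip_width: 12.9
grasp_force: 60.0
```

{"fn": "servo_tool", "kwargs": {"deltas": [[-4,-21,0,0,0,0.059,0],[-5,-21,0,0,0,0.059,0],[-7,-20,0,0,0,0.059,0],[-8,-20,0,0,0,0.059,0],[-9,-19,0,0,0,0.059,0]]}}

```text
clock: 6.55
eef_pos: [585.3, -180.4, 159.9]
tcp_rot: [[-0.963, 0.269, -0.001], [0.269, 0.963, 0.0], [0.001, 0.0, -1.0]]
ft_force: [1.0, 1.1, -1.4]
grip_width: 12.8
grasp_force: 60.0
```

{"fn": "servo_tool", "kwargs": {"deltas": [[0,0,0,0,0,0,0],[0,0,0,0,0,0,0],[0,0,0,0,0,0,0],[0,0,0,0,0,0,0],[0,0,0,0,0,0,0]]}}

```text
clock: 6.97
eef_pos: [585.4, -178.4, 160.3]
tcp_rot: [[-0.964, 0.265, -0.0], [0.265, 0.964, 0.0], [0.0, 0.0, -1.0]]
ft_force: [-0.5, -0.9, -1.6]
grip_width: 12.9
grasp_force: 60.0
```

```bash
python3 - <<'E'
from h import *
c=snap('wrist','w4');o=env.get_obs(); print(o['eef_pos'],np.round(o['tcp_rot'],3),o['clock'],o['ft_force'])
cv2.imwrite('pics/c4.png',cv2.resize(c['image'][:,:,::-1],(800,600),interpolation=cv2.INTER_CUBIC))
E
```

```text
[ 585.48725572 -178.42424869  160.38452101] [[-0.964  0.265 -0.   ]
 [ 0.265  0.964  0.   ]
 [ 0.     0.    -1.   ]] 7.0167 [ 0.18262902  0.37885411 -1.0197716 ]
```

View pics/c4.png

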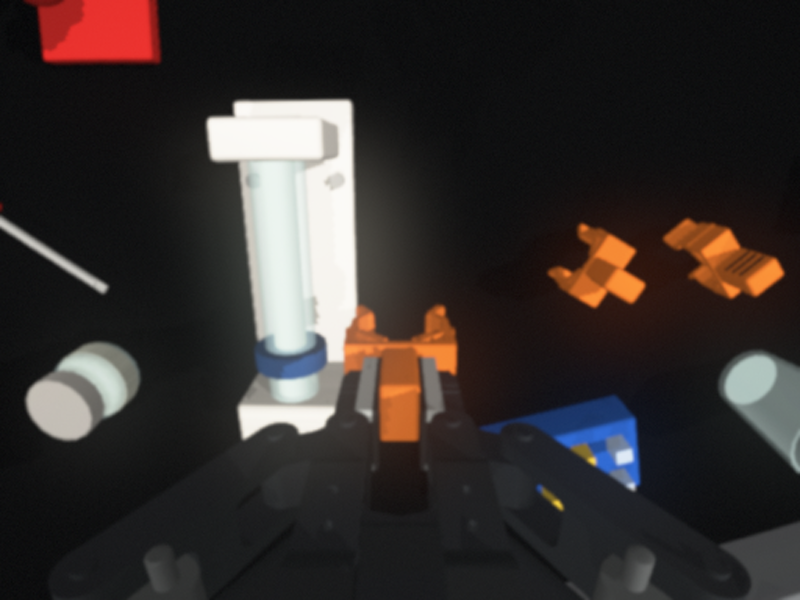

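The view shows the held clip upright and square in the fingers (fin at (400,395)). The white post top is at (265,138), the column runs from (277,165) to (292,335), the collar is at (291,355), and the end block's top edge is at row 405.

```bash
python3 - <<'E'
from h import *
c=load('w4');im=c['image'].astype(int);k=.64
for r in (115,130,150,170,190,205): print(r,[tuple(v) for v in im[r,152:202:2].tolist()])
col=im[:,186]; print('col186',[ (r,tuple(col[r].tolist())) for r in range(205,265,3)])
T=lambda x,y:((x+.5)*k-.5,(y+.5)*k-.5)
for n,p,z in [('postL',(213,160),76),('postR',(325,160),76),('postLo',(208,118),76),('postRo',(322,117),76),('baseL',(236,101),12),('baseR',(352,101),12),('ax1',(277,180),55),('ax2',(290,328),55),('colL',(257,350),55),('colR',(327,343),55),('blkL',(242,405),76)]:
    print(n,onz(c,T(*p),z)[:2].round(1))
E
```

```text
115 [(65, 65, 60), (168, 164, 157), (195, 191, 183), (161, 161, 156), (173, 183, 178), (191, 204, 198), (203, 217, 211), (220, 229, 224), (231, 240, 234), (235, 243, 238), (236, 244, 239), (236, 244, 240), (236, 244, 239), (235, 243, 238), (233, 241, 236), (229, 238, 233), (222, 233, 227), (215, 227, 221), (217, 226, 221), (235, 241, 237), (234, 239, 235), (227, 231, 227), (240, 239, 234), (247, 244, 240), (247, 244, 240)]
130 [(55, 56, 52), (75, 75, 70), (180, 176, 168), (206, 202, 193), (201, 202, 193), (202, 212, 204), (217, 225, 220), (224, 233, 228), (228, 237, 231), (232, 241, 236), (235, 243, 238), (236, 244, 239), (236, 244, 239), (235, 243, 239), (234, 242, 237), (231, 240, 234), (226, 236, 230), (220, 230, 224), (212, 224, 218), (228, 235, 230), (236, 241, 237), (230, 236, 231), (231, 233, 227), (247, 244, 239), (247, 245, 240)]
150 [(53, 56, 52), (54, 57, 53), (87, 87, 83), (185, 182, 173), (207, 203, 192), (201, 202, 193), (203, 212, 205), (218, 225, 220), (225, 233, 227), (228, 237, 232), (233, 241, 236), (235, 243, 238), (236, 244, 239), (236, 244, 239), (235, 243, 239)
[... 1434 characters left out ...]
1, 240, 235)), (208, (231, 240, 235)), (211, (232, 241, 236)), (214, (232, 241, 236)), (217, (232, 241, 236)), (220, (233, 241, 236)), (223, (223, 234, 231)), (226, (146, 166, 173)), (229, (68, 80, 100)), (232, (74, 98, 139)), (235, (79, 112, 165)), (238, (78, 110, 164)), (241, (96, 124, 171)), (244, (227, 237, 234)), (247, (233, 242, 237)), (250, (233, 242, 237)), (253, (231, 240, 235)), (256, (212, 223, 219)), (259, (193, 190, 180)), (262, (242, 239, 232))]
postL [ 484.  -250.9]
postR [ 500.2 -194.7]
postLo [ 464.1 -245.5]
postRo [ 480.  -189.6]
baseL [ 447.8 -249.1]
baseR [ 468.6 -177.5]
ax1 [ 502.6 -228.1]
ax2 [ 591.  -252.2]
colL [ 599.9 -278.6]
colR [ 607.1 -232.7]
blkL [ 625.3 -292. ]
```

{"fn": "servo_tool", "kwargs": {"deltas": [[0,-17,0,0,0,0,0],[0,-18,0,0,0,0,0],[-1,-18,0,0,0,0,0],[0,-16,0,0,0,0,0],[0,0,0,0,0,0,0]]}}

```text
clock: 7.43
eef_pos: [567.8, -248.2, 160.5]
tcp_rot: [[-0.963, 0.268, 0.0], [0.268, 0.963, -0.001], [-0.001, -0.001, -1.0]]
ft_force: [-0.2, -0.5, -1.2]
grip_width: 12.8
grasp_force: 60.0
```

{"fn": "servo_tool", "kwargs": {"deltas": [[0,0,0,0,0,0,0],[0,0,0,0,0,0,0],[0,0,0,0,0,0,0],[0,0,0,0,0,0,0],[0,0,0,0,0,0,0]]}}

```text
clock: 7.85
eef_pos: [568.4, -245.4, 160.4]
tcp_rot: [[-0.964, 0.265, 0.0], [0.265, 0.964, -0.0], [-0.0, -0.0, -1.0]]
ft_force: [-0.2, -0.1, -1.4]
grip_width: 13.0
grasp_force: 60.0
```

```bash
python3 - <<'E'
from h import *
c=snap('wrist','w5');snap('side','s5');o=env.get_obs(); print(o['eef_pos'],np.round(o['tcp_rot'],3),o['clock'],o['ft_force'])
im=c['image'][50:275,150:363,::-1]
a=cv2.resize(im,None,fx=2.66,fy=2.66,interpolation=cv2.INTER_CUBIC)[:600,:566]; print(a.shape)
b=cv2.resize(c['image'][80:230,210:312,::-1],None,fx=1,fy=1)
cv2.imwrite('pics/c5.png',a)
E
```

```text
[ 568.36986505 -245.64046946  160.3337714 ] [[-0.964  0.266  0.   ]
 [ 0.266  0.964 -0.   ]
 [-0.    -0.    -1.   ]] 7.95 [-0.09267071 -1.07302599 -1.25361857]
(598, 566, 3)
```

View pics/c5.png

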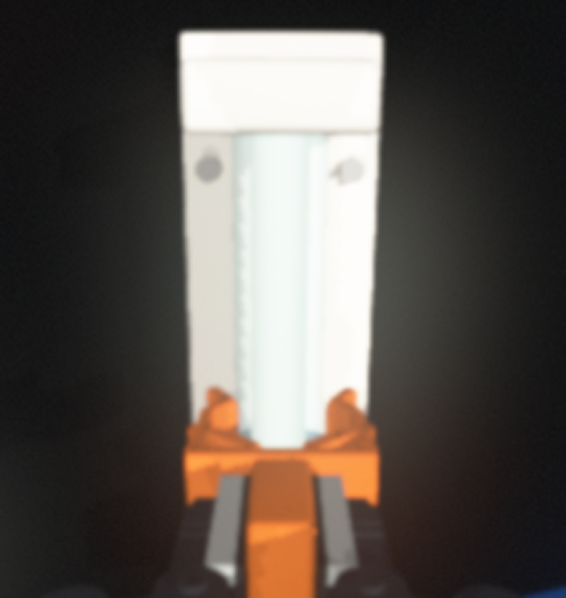

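The view straight down the column shows the clip plate (185–378, mid 281), column (233–327, mid 280) and base (mid 280.5) all in line. Lateral position and yaw are good, so I descend to just above bead contact.

{"fn": "servo_tool", "kwargs": {"deltas": [[0,0,12,0,0,0,0],[0,0,16,0,0,0,0],[0,0,14,0,0,0,0],[0,0,8,0,0,0,0],[0,0,0,0,0,0,0]]}}

```text
clock: 8.37
eef_pos: [567.0, -245.3, 108.2]
tcp_rot: [[-0.964, 0.266, -0.003], [0.266, 0.964, 0.002], [0.004, 0.001, -1.0]]
ft_force: [-1.1, 0.4, -1.7]
grip_width: 13.3
grasp_force: 60.0
```

{"fn": "servo_tool", "kwargs": {"deltas": [[0,0,1,0,0,0,0],[0,0,1,0,0,0,0],[0,0,1,0,0,0,0],[0,0,1,0,0,0,0],[0,0,0,0,0,0,0]]}}

```text
clock: 8.78
eef_pos: [568.5, -246.4, 106.7]
tcp_rot: [[-0.964, 0.267, 0.001], [0.267, 0.964, -0.0], [-0.001, -0.0, -1.0]]
ft_force: [0.6, 0.4, -0.8]
grip_width: 12.6
grasp_force: 60.0
```

{"fn": "servo_tool", "kwargs": {"deltas": [[0,0,1,0,0,0,0],[0,0,1,0,0,0,0],[0,0,1,0,0,0,0],[0,0,1,0,0,0,0],[0,0,1,0,0,0,0]]}}

```text
clock: 9.2
eef_pos: [569.8, -246.9, 104.3]
tcp_rot: [[-0.964, 0.266, 0.004], [0.266, 0.964, -0.002], [-0.005, -0.001, -1.0]]
ft_force: [-1.8, 1.3, 13.8]
grip_width: 12.8
grasp_force: 62.1
```

{"fn": "servo_tool", "kwargs": {"deltas": [[0,0,0.5,0,0,0,0],[0,0,0.5,0,0,0,0],[0,0,0.5,0,0,0,0],[0,0,0.5,0,0,0,0],[0,0,0,0,0,0,0]]}}

```text
clock: 9.62
eef_pos: [570.3, -247.1, 102.7]
tcp_rot: [[-0.964, 0.266, 0.006], [0.266, 0.964, -0.003], [-0.006, -0.001, -1.0]]
ft_force: [-0.6, 1.0, 12.1]
grip_width: 13.0
grasp_force: 61.8
```

{"fn": "servo_tool", "kwargs": {"deltas": [[0,0,0.5,0,0,0,0],[0,0,0.5,0,0,0,0],[0,0,0.5,0,0,0,0],[0,0,0.5,0,0,0,0],[0,0,0,0,0,0,0]]}}

```text
clock: 10.03
eef_pos: [570.5, -247.2, 100.5]
tcp_rot: [[-0.964, 0.266, 0.006], [0.266, 0.964, -0.003], [-0.006, -0.001, -1.0]]
ft_force: [0.0, 0.1, 11.7]
grip_width: 12.7
grasp_force: 61.7
```

{"fn": "servo_tool", "kwargs": {"deltas": [[0,0,0.5,0,0,0,0],[0,0,0.5,0,0,0,0],[0,0,0.5,0,0,0,0],[0,0,0.5,0,0,0,0],[0,0,0,0,0,0,0]]}}

```text
clock: 10.45
eef_pos: [570.4, -247.2, 98.1]
tcp_rot: [[-0.964, 0.266, 0.006], [0.266, 0.964, -0.003], [-0.006, -0.001, -1.0]]
ft_force: [0.8, 0.2, 8.8]
grip_width: 12.5
grasp_force: 61.4
```

{"fn": "servo_tool", "kwargs": {"deltas": [[0,0,0.5,0,0,0,0],[0,0,0.5,0,0,0,0],[0,0,0.5,0,0,0,0],[0,0,0.5,0,0,0,0],[0,0,0,0,0,0,0]]}}

```text
clock: 10.87
eef_pos: [570.2, -247.0, 95.4]
tcp_rot: [[-0.964, 0.266, 0.005], [0.266, 0.964, -0.002], [-0.005, -0.001, -1.0]]
ft_force: [1.7, -0.2, 5.6]
grip_width: 12.9
grasp_force: 61.0
```

{"fn": "servo_tool", "kwargs": {"deltas": [[0,0,0.5,0,0,0,0],[0,0,0.5,0,0,0,0],[0,0,0.5,0,0,0,0],[0,0,0.5,0,0,0,0],[0,0,0,0,0,0,0]]}}

```text
clock: 11.28
eef_pos: [568.9, -246.5, 91.4]
tcp_rot: [[-0.964, 0.266, 0.001], [0.266, 0.964, -0.001], [-0.001, -0.0, -1.0]]
ft_force: [2.9, -0.9, -0.3]
grip_width: 12.7
grasp_force: 60.1
```

{"fn": "servo_tool", "kwargs": {"deltas": [[0,0,0.5,0,0,0,0],[0,0,0.5,0,0,0,0],[0,0,0.5,0,0,0,0],[0,0,0.5,0,0,0,0],[0,0,0,0,0,0,0]]}}

```text
clock: 11.7
eef_pos: [567.5, -245.9, 88.4]
tcp_rot: [[-0.964, 0.267, -0.002], [0.267, 0.964, 0.001], [0.002, 0.0, -1.0]]
ft_force: [1.0, -1.6, -3.6]
grip_width: 12.8
grasp_force: 59.6
```

{"fn": "servo_tool", "kwargs": {"deltas": [[0,0,1,0,0,0,0],[0,0,1,0,0,0,0],[0,0,1,0,0,0,0],[0,0,0.5,0,0,0,0],[0,0,0,0,0,0,0]]}}

```text
clock: 12.12
eef_pos: [567.5, -245.9, 85.2]
tcp_rot: [[-0.964, 0.267, -0.002], [0.267, 0.964, 0.001], [0.002, 0.0, -1.0]]
ft_force: [-0.1, -0.1, -4.3]
grip_width: 12.8
grasp_force: 59.6
```

{"fn": "servo_tool", "kwargs": {"deltas": [[0,0,0.5,0,0,0,0],[0,0,0.5,0,0,0,0],[0,0,0.5,0,0,0,0],[0,0,0.5,0,0,0,0],[0,0,0,0,0,0,0]]}}

```text
clock: 12.53
eef_pos: [568.2, -246.2, 83.7]
tcp_rot: [[-0.964, 0.267, -0.0], [0.267, 0.964, -0.0], [0.0, -0.0, -1.0]]
ft_force: [-0.9, 0.3, -3.1]
grip_width: 13.0
grasp_force: 59.8
```

{"fn": "servo_tool", "kwargs": {"deltas": [[0,0,0.5,0,0,0,0],[0,0,0.5,0,0,0,0],[0,0,0.5,0,0,0,0],[0,0,0.5,0,0,0,0],[0,0,0,0,0,0,0]]}}

```text
clock: 12.95
eef_pos: [568.4, -246.3, 83.5]
tcp_rot: [[-0.964, 0.266, 0.001], [0.266, 0.964, -0.001], [-0.001, -0.001, -1.0]]
ft_force: [-4.8, 2.0, 7.8]
grip_width: 13.1
grasp_force: 61.4
```

{"fn": "servo_tool", "kwargs": {"deltas": [[0,0,0.5,0,0,0,0],[0,0,0.5,0,0,0,0],[0,0,0,0,0,0,0],[0,0,0,0,0,0,0],[0,0,0,0,0,0,0]]}}

```text
clock: 13.37
eef_pos: [568.5, -246.3, 83.4]
tcp_rot: [[-0.964, 0.266, 0.002], [0.266, 0.964, -0.001], [-0.002, -0.001, -1.0]]
ft_force: [-5.3, 2.2, 13.8]
grip_width: 12.9
grasp_force: 62.1
```

{"fn": "servo_tool", "kwargs": {"deltas": [[0,0,-1,0,0,0,0],[0,0,-1,0,0,0,0],[0,0,-0.7,0,0,0,0],[0,0,0,0,0,0,0],[0,0,0,0,0,0,0]]}}

```text
clock: 13.78
eef_pos: [568.4, -246.3, 83.6]
tcp_rot: [[-0.964, 0.267, 0.0], [0.267, 0.964, -0.0], [-0.0, -0.0, -1.0]]
ft_force: [-0.8, 1.0, 2.7]
grip_width: 12.9
grasp_force: 60.2
```

```bash
python3 - <<'E'
from h import *
s=snap('side','s6');o=env.get_obs(); print(o['eef_pos'],np.round(o['tcp_rot'],4).tolist(),o['clock'],o['ft_force'],o['wrist_torque'])
w=snap('wrist','w6')
a=cv2.resize(s['image'][225:325,225:350,::-1],(500,400),interpolation=cv2.INTER_CUBIC)
b=cv2.resize(w['image'][130:330,180:330,::-1],(300,400),interpolation=cv2.INTER_CUBIC)
cv2.imwrite('pics/c6.png',np.hstack([a,b]))
E
```

```text
[ 568.42971839 -246.33203073   83.57175475] [[-0.9638, 0.2666, 0.0004], [0.2666, 0.9638, -0.0003], [-0.0004, -0.0002, -1.0]] 13.8333 [-1.02130564 -0.25121202  0.61296205] [-0.02740362  0.25567848 -0.0061742 ]
```

View pics/c6.png

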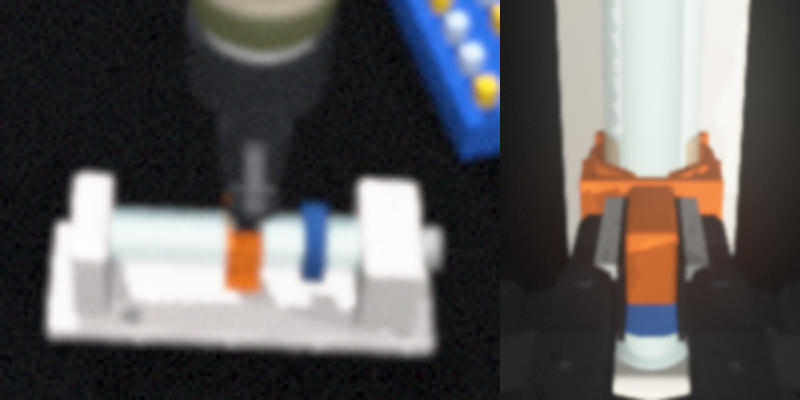

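The side view shows the clip seated upright on bare glass at (244,258), about 26 mm short of the collar at (313,240). The wrist view shows it astride the glass and square. Now I slide it along tool −x.

{"fn": "servo_tool", "kwargs": {"deltas": [[-1,0,0,0,0,0,0],[-2,0,0,0,0,0,0],[-2,0,0,0,0,0,0],[-2,0,0,0,0,0,0],[-2,0,0,0,0,0,0]]}}

```text
clock: 14.3
eef_pos: [576.9, -248.7, 83.6]
tcp_rot: [[-0.964, 0.267, -0.0], [0.267, 0.964, -0.0], [0.0, -0.0, -1.0]]
ft_force: [-4.4, -0.3, 4.1]
grip_width: 13.0
grasp_force: 60.7
```

{"fn": "servo_tool", "kwargs": {"deltas": [[-2,0,0,0,0,0,0],[-2,0,0,0,0,0,0],[-2,0,0,0,0,0,0],[-2,0,0,0,0,0,0],[-2,0,0,0,0,0,0]]}}

```text
clock: 14.72
eef_pos: [586.8, -251.4, 83.5]
tcp_rot: [[-0.964, 0.267, 0.0], [0.267, 0.964, -0.0], [-0.0, -0.0, -1.0]]
ft_force: [-5.3, -0.7, 4.0]
grip_width: 13.0
grasp_force: 60.7
```

{"fn": "servo_tool", "kwargs": {"deltas": [[-1.5,0,0,0,0,0,0],[-1.5,0,0,0,0,0,0],[-1.5,0,0,0,0,0,0],[-1.5,0,0,0,0,0,0],[-1.5,0,0,0,0,0,0]]}}

```text
clock: 15.13
eef_pos: [592.8, -253.1, 83.5]
tcp_rot: [[-0.964, 0.267, -0.002], [0.267, 0.964, 0.0], [0.002, -0.0, -1.0]]
ft_force: [-8.3, -0.2, 7.0]
grip_width: 13.1
grasp_force: 61.1
```

{"fn": "servo_tool", "kwargs": {"deltas": [[-1,0,-0.5,0,0,0,0],[-1,0,0,0,0,0,0],[-1,0,0,0,0,0,0],[-1,0,0,0,0,0,0],[-1,0,0,0,0,0,0]]}}

```text
clock: 15.55
eef_pos: [597.3, -254.4, 83.6]
tcp_rot: [[-0.964, 0.267, -0.003], [0.267, 0.964, 0.0], [0.003, -0.0, -1.0]]
ft_force: [-7.4, 0.3, 4.5]
grip_width: 13.0
grasp_force: 60.8
```

{"fn": "servo_tool", "kwargs": {"deltas": [[-0.8,0,0,0,0,0,0],[-0.8,0,0,0,0,0,0],[-0.8,0,0,0,0,0,0],[-0.8,0,0,0,0,0,0],[-0.8,0,0,0,0,0,0]]}}

```text
clock: 15.97
eef_pos: [601.1, -255.4, 83.6]
tcp_rot: [[-0.964, 0.267, -0.003], [0.267, 0.964, 0.0], [0.003, -0.0, -1.0]]
ft_force: [-6.6, 1.0, 4.7]
grip_width: 12.4
grasp_force: 60.8
```

{"fn": "servo_tool", "kwargs": {"deltas": [[-0.6,0,0,0,0,0,0],[-0.6,0,0,0,0,0,0],[-0.6,0,0,0,0,0,0],[-0.6,0,0,0,0,0,0],[-0.6,0,0,0,0,0,0]]}}

```text
clock: 16.38
eef_pos: [604.0, -256.3, 83.6]
tcp_rot: [[-0.964, 0.267, -0.003], [0.267, 0.964, 0.0], [0.003, -0.0, -1.0]]
ft_force: [-8.1, -0.0, 5.4]
grip_width: 12.9
grasp_force: 60.8
```

{"fn": "servo_tool", "kwargs": {"deltas": [[-0.5,0,0,0,0,0,0],[-0.5,0,0,0,0,0,0],[-0.5,0,0,0,0,0,0],[-0.5,0,0,0,0,0,0],[-0.5,0,0,0,0,0,0]]}}

```text
clock: 16.8
eef_pos: [606.4, -256.9, 83.5]
tcp_rot: [[-0.964, 0.267, -0.003], [0.267, 0.964, 0.0], [0.003, -0.0, -1.0]]
ft_force: [-8.0, 1.0, 4.6]
grip_width: 13.3
grasp_force: 60.8
```

{"fn": "servo_tool", "kwargs": {"deltas": [[-0.5,0,0,0,0,0,0],[-0.5,0,0,0,0,0,0],[-0.5,0,0,0,0,0,0],[-0.5,0,0,0,0,0,0],[0,0,0,0,0,0,0]]}}

```text
clock: 17.22
eef_pos: [608.4, -257.5, 83.5]
tcp_rot: [[-0.964, 0.267, -0.003], [0.267, 0.964, 0.0], [0.003, -0.0, -1.0]]
ft_force: [-7.2, -0.4, 5.2]
grip_width: 12.8
grasp_force: 60.8
```

{"fn": "servo_tool", "kwargs": {"deltas": [[-0.4,0,0,0,0,0,0],[-0.4,0,0,0,0,0,0],[-0.4,0,0,0,0,0,0],[-0.4,0,0,0,0,0,0],[0,0,0,0,0,0,0]]}}

```text
clock: 17.63
eef_pos: [610.0, -257.9, 83.6]
tcp_rot: [[-0.964, 0.267, -0.003], [0.267, 0.964, 0.0], [0.003, -0.0, -1.0]]
ft_force: [-7.1, 0.9, 5.2]
grip_width: 13.1
grasp_force: 60.8
```

{"fn": "servo_tool", "kwargs": {"deltas": [[-0.4,0,0,0,0,0,0],[-0.4,0,0,0,0,0,0],[-0.4,0,0,0,0,0,0],[-0.4,0,0,0,0,0,0],[0,0,0,0,0,0,0]]}}

```text
clock: 18.05
eef_pos: [610.5, -258.1, 83.6]
tcp_rot: [[-0.964, 0.267, -0.005], [0.267, 0.964, 0.001], [0.005, -0.0, -1.0]]
ft_force: [-10.7, 0.2, 6.0]
grip_width: 13.3
grasp_force: 61.1
```

```bash
python3 - <<'E'
from h import *
o=env.get_obs(); print(o['eef_pos'],o['ft_force'],o['clock'])
E
```

```text
[ 610.48406835 -258.06458898   83.57098816] [-10.73089052   0.23000541   5.99186145] 18.05
```

{"fn": "servo_tool", "kwargs": {"deltas": [[-0.3,0,0,0,0,0,0],[-0.3,0,0,0,0,0,0],[-0.2,0,0,0,0,0,0],[0,0,0,0,0,0,0],[0,0,0,0,0,0,0]]}}

```text
clock: 18.47
eef_pos: [610.5, -258.1, 83.6]
tcp_rot: [[-0.964, 0.267, -0.006], [0.267, 0.964, 0.001], [0.006, -0.0, -1.0]]
ft_force: [-13.1, 1.8, 7.3]
grip_width: 12.8
grasp_force: 61.3
```

{"fn": "servo_tool", "kwargs": {"deltas": [[-0.2,0,0,0,0,0,0],[0,0,0,0,0,0,0],[0,0,0,0,0,0,0],[0,0,0,0,0,0,0],[0,0,0,0,0,0,0]]}}

```text
clock: 18.88
eef_pos: [610.5, -258.1, 83.6]
tcp_rot: [[-0.964, 0.267, -0.006], [0.267, 0.964, 0.001], [0.006, -0.0, -1.0]]
ft_force: [-13.2, 0.7, 8.8]
grip_width: 12.6
grasp_force: 61.3
```

{"fn": "servo_tool", "kwargs": {"deltas": [[0,0,0,0,0,0,0],[0,0,0,0,0,0,0],[0,0,0,0,0,0,0],[0,0,0,0,0,0,0],[0,0,0,0,0,0,0]]}}

```text
clock: 19.3
eef_pos: [610.5, -258.0, 83.5]
tcp_rot: [[-0.964, 0.267, -0.006], [0.267, 0.964, 0.001], [0.006, -0.0, -1.0]]
ft_force: [-12.5, 0.7, 8.4]
grip_width: 13.0
grasp_force: 61.3
```

{"fn": "servo_tool", "kwargs": {"deltas": [[0,0,0,0,0,0,0],[0,0,0,0,0,0,0],[0,0,0,0,0,0,0],[0,0,0,0,0,0,0],[0,0,0,0,0,0,0]]}}

```text
clock: 19.72
eef_pos: [610.5, -258.1, 83.6]
tcp_rot: [[-0.964, 0.267, -0.006], [0.267, 0.964, 0.001], [0.006, -0.0, -1.0]]
ft_force: [-12.9, 1.3, 8.0]
grip_width: 13.1
grasp_force: 61.3
```

{"fn": "servo_tool", "kwargs": {"deltas": [[0,0,0,0,0,0,0],[0,0,0,0,0,0,0],[0,0,0,0,0,0,0],[0,0,0,0,0,0,0],[0,0,0,0,0,0,0]]}}

```text
clock: 20.13
eef_pos: [610.5, -258.1, 83.6]
tcp_rot: [[-0.964, 0.267, -0.006], [0.267, 0.964, 0.001], [0.006, -0.001, -1.0]]
ft_force: [-13.0, 1.1, 7.8]
grip_width: 12.7
grasp_force: 61.3
```

Held for about 1.7 s at 13 N on the wrist, which is roughly 10 N on the collar after clip drag. I unload partly without pulling back, then release.

{"fn": "servo_tool", "kwargs": {"deltas": [[0.6,0,-0.4,0,0,0,0],[0.6,0,-0.4,0,0,0,0],[0.6,0,-0.3,0,0,0,0],[0.4,0,0,0,0,0,0],[0,0,0,0,0,0,0]]}}

```text
clock: 20.55
eef_pos: [610.4, -258.0, 83.6]
tcp_rot: [[-0.964, 0.267, -0.003], [0.267, 0.964, 0.001], [0.003, -0.0, -1.0]]
ft_force: [-5.0, -0.9, -1.7]
grip_width: 13.1
grasp_force: 59.9
```

{"fn": "servo_tool", "kwargs": {"deltas": [[0.4,0,0.1,0,0,0,0],[0.2,0,0.1,0,0,0,0],[0,0,0,0,0,0,0],[0,0,0,0,0,0,0.2],[0,0,0,0,0,0,0.4]]}}

```text
clock: 20.97
eef_pos: [612.8, -258.1, 85.7]
tcp_rot: [[-0.964, 0.266, 0.004], [0.266, 0.964, -0.0], [-0.004, 0.001, -1.0]]
ft_force: [0.5, -0.3, -0.6]
grip_width: 28.0
grasp_force: 0.0
```

{"fn": "servo_tool", "kwargs": {"deltas": [[0,0,0,0,0,0,0.6],[0,0,0,0,0,0,0.6],[0,0,0,0,0,0,0.6],[0,0,0,0,0,0,0.6],[0,0,0,0,0,0,0.6]]}}

```text
clock: 21.38
eef_pos: [611.3, -258.0, 85.2]
tcp_rot: [[-0.964, 0.266, 0.001], [0.266, 0.964, -0.0], [-0.001, -0.0, -1.0]]
ft_force: [0.1, 0.4, 0.3]
grip_width: 51.4
grasp_force: 0.0
```

{"fn": "servo_tool", "kwargs": {"deltas": [[0,0,-5,0,0,0,0.6],[0,0,-12,0,0,0,0.6],[0,0,-20,0,0,0,0.6],[0,0,-25,0,0,0,0.6],[0,0,-15,0,0,0,0.6]]}}

```text
clock: 21.8
eef_pos: [611.6, -258.4, 164.7]
tcp_rot: [[-0.964, 0.267, 0.002], [0.267, 0.964, -0.001], [-0.002, -0.001, -1.0]]
ft_force: [0.4, 0.4, 0.4]
grip_width: 51.2
grasp_force: 0.0
```

{"fn": "servo_tool", "kwargs": {"deltas": [[0,10,-10,0,0,0,0.6],[0,20,-10,0,0,0,0.6],[0,20,0,0,0,0,0.6],[0,10,0,0,0,0,0.6],[0,0,0,0,0,0,0.6]]}}

```text
clock: 22.22
eef_pos: [627.3, -197.5, 181.7]
tcp_rot: [[-0.965, 0.263, -0.0], [0.263, 0.965, 0.001], [0.001, 0.001, -1.0]]
ft_force: [0.4, -0.2, -0.4]
grip_width: 51.3
grasp_force: 0.0
```

```bash
python3 - <<'E'
from h import *
s=snap('side','s7');w=snap('wrist','w7');o=env.get_obs(); print(o['eef_pos'],o['clock'],o['ft_force'])
a=cv2.resize(s['image'][245:325,225:350,::-1],(400,256),interpolation=cv2.INTER_CUBIC)
b=cv2.resize(w['image'][40:340,60:360,::-1],(400,400),interpolation=cv2.INTER_CUBIC)
a=np.vstack([a,np.zeros((144,400,3),np.uint8)])
cv2.imwrite('pics/c7.png',np.hstack([a,b]))
E
```

```text
[ 626.75433925 -199.641655    181.2316572 ] 22.3167 [-0.00120929  0.75500943  0.10502086]
```

View pics/c7.png

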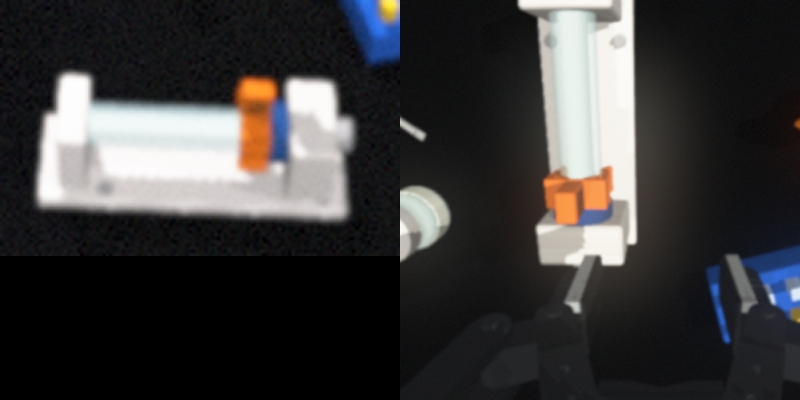

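The clip is upright on the glass at (257,125), touching the collar at (280,130), and the collar is against the end block at (288,130). The gripper is clear, so I hand in.

```bash
python3 -c "
from plant import order
print(order.close_job())"
```

```text
the job is handed in; nothing more can be done
None
```

I handed the job in at about 22 s: the clip is snapped on upright and touching the blue collar, which is home against the end block after about 1.7 s of seating at an estimated 10 N (13 N read at the wrist, less clip drag).

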